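Take the flat brush out of the dust box

TASK

Fetch the flat lacquer brush out of the wooden dust box for the next coat. First lift the loose cover off the hatch by its upright grip and hang it on the free peg of the stand, peg through the finger hole, and let go of it; its clean underside must not be laid on the dusty table. Then take the brush by the handle, draw it out through the hatch, tilting it handle end up because it is longer than the hatch, without forcing it, and finish still holding it in the gripper, at rest, with both its ends well above the top of the box, with the cover hanging on the peg and the bowl, cup and dropper bottle left where they stand.

Things in the scene. Friction and masses are not known exactly. Their poses are not given: they have to be found in the camera images.
- dust_box: fixed pale wooden box 146 x 256 x 62 mm (its x, y, z); origin: centre of its underside. Inside (dark floor) 130 x 240 mm, 46 high; floor, walls, top 8 mm. Fixed top (two 6 mm battens on it) from y = -10 to 128 mm; hatch 100 (x) by 110 mm (y) from y = -120 to -10, beside the -y end wall. Two 10 mm square sticks, 66 mm long along x, lie on the floor at y = -32 and 45 mm: the brush lies on them
- hatch (a point): centre of the hatch, level with the box's top (z = 62 mm); axes as the box's: -y points to the nearer end of the box, +y under the fixed top
- cover: loose pale wooden hatch cover, 0.18 kg, lying on the hatch's rim: plate 118 (x) x 128 (y) x 8 mm; origin: centre of the plate's underside; two 8 mm battens under it sit in the hatch (5 to 10 mm play). On it stands the grip, an upright board 64 wide (x), 12 thick (y), upper edge 72 mm above the origin, a 28 mm finger hole through it along y, 28 mm of board to grip above the hole
- cover_hole (a point): centre of the finger hole, 30 mm above the cover's origin; the hole runs along y (axes as the cover's, z up)
- cover_grip (a point): middle of the grip's upper edge, 72 mm above the cover's origin
- peg_stand: fixed dark wooden stand; origin: centre of its underside, z up. Foot 120 x 140 x 16 mm; post 28 x 28 mm, 196 mm high, at the origin. Round pegs, 10 mm thick with a 15 mm ball at the end, stick out along -y (free) and +y (with a fixed yellow tape roll); their centre lines rise from 170 mm high at the post to 178 mm at the end, 124 mm from the post's middle
- peg_end (a point): centre of the ball at the end of the free peg, 124 mm from the post's middle along the stand's -y, 178 mm high; axes as the stand's
- peg_mid (a point): point on the free peg's centre line 90 mm from the post's middle, 175.6 mm high: about where the cover's grip hangs free of the post (the plate reaches 64 mm towards the post)
- flat_brush: flat pale bamboo lacquer brush, 21 wide (x) x 195 long (y) x 9 mm thick, 22 g; origin: mid length, underside, z up. It lies in the dust box along the box's y on the two sticks, underside 18 mm above the table, handle end (its +y) below the hatch, bristle end under the fixed top. The bristles, its last 28 mm, are soft and meet nothing
- handle_end (a point): end of the brush's handle, 98 mm along +y from its origin, mid thickness; the handle is best gripped across the width 22 to 40 mm from here
- bristle_tip (a point): the other end, tip of the bristles, 98 mm along -y from the brush's origin
- steel_bowl: bystander: steel bowl 137 mm wide, 50 mm high, loose; origin: centre of its underside
- water_cup: bystander: cream cup 72 mm wide, 56 mm high, loose; origin: centre of its underside
- dropper_jar: bystander: amber dropper bottle with black top, 30 mm wide, 97 mm high, loose; origin: centre of its underside

How it is judged:
On the way, in this order (a step that is already met when the one before it is completed fails the run):
1. the cover hangs on the free peg by its finger hole, let go (contact force between cover and peg_stand above 0.5 N and contact force between cover and the arm below 0.1 N and contact force between cover and the fingers below 0.1 N and x of cover_hole in the frame of peg_stand between -0.02 and 0.02 m and y of cover_hole in the frame of peg_stand between -0.124 and -0.02 m and height (world z) of cover_hole between 0.15 and 0.185 m), for 0.3 s.
2. the whole brush is out of the box, above its top (height (world z) of each of handle_end, bristle_tip above 0.08 m and contact force between flat_brush and the fingers above 0.5 N), for 0.1 s.
At the end, for the whole second after the job is handed in: The gripper still holds the brush, at rest, touching neither box, stand, cover nor bowl, both its ends over 85 mm above the table (20 mm above the box); the cover hangs still, let go, on the free peg, its hole centre within 20 mm sideways of the peg, between post and peg end, 150 to 185 mm high (all of step 1 and height (world z) of each of handle_end, bristle_tip above 0.085 m and contact force between flat_brush and the fingers above 0.5 N and contact force between flat_brush and dust_box below 0.05 N and contact force between flat_brush and peg_stand below 0.05 N and contact force between flat_brush and cover below 0.05 N and contact force between flat_brush and steel_bowl below 0.05 N and linear speed of flat_brush below 0.03 m/s and linear speed of cover below 0.05 m/s); the arm keeps its last pose, push and grip.
It fails at once if the cover is dropped or laid down on the table (height (world z) of cover below 0.045 m).
It fails at once if the brush is forced against the box (over 15 N) (contact force between flat_brush and dust_box above 15 N).
It fails at once if the steel bowl is moved more than 30 mm (distance of steel_bowl from where it was at the start of the episode above 0.03 m).
It fails at once if the cup is moved more than 30 mm (distance of water_cup from where it was at the start of the episode above 0.03 m).
It fails at once if the dropper bottle is moved more than 30 mm (distance of dropper_jar from where it was at the start of the episode above 0.03 m).
It also fails if it takes over 61 s, if anything falls off the work surface, if the arm or the gripper's body presses on something with over 40 N, if the wrist force passes 120 N, or if a joint passes its speed limit or range.

ROBOT

A 6-joint arm with a two-finger parallel gripper is mounted at the origin on the work surface; the furniture and walls round the work are solid. World frame = base frame: x ahead of the robot, y to its left, z up, the work surface at z = 0. Lengths are in m, angles in rad, forces in N, time in s.
With the tool pointing down it reaches from about 0.25 to 0.725 m from the base axis. Payload 4 kg.
Tool frame: the origin (TCP) lies on the centre line of the jaws, within the pads' length; the fingertips stand 22 mm ahead of it and the grasp point (between the pads) lies 3 mm ahead of it; z points along the fingers, y is the line along which they close (so a half turn about z gives the same grasp; the last joint's range is limited). The gripper opens to 85 mm and grips with 20 to 120 N. Pads are 22 mm wide; open, the fingers measure 114 mm over their backs; the gripper's body (76 mm by 85 mm) begins 54 mm behind the grasp point. The pads swing forward as they close: fully open they stand 13 mm farther back than shut.
Start: joints at [1.29, 0.241, 0.005, 1.335, 0, 1.571], TCP at [0.139, 0.48, 0.253] pointing down, gripper open.
Joint ranges: [-2.72, 2.72], [-1.05, 1.87], [-1.09, 1.28], [-1.99, 2.15], [-1.42, 1.44], [-3.14, 3.14]. Speed limits (rad/s): [2.79, 2.79, 3.14, 3.14, 3.14, 3.14].

INTERFACE

Orientations are given as a unit quaternion [x, y, z, w].
In Python, from workcell import bot gives the robot as it stands.
- The arm moves only by the shell command python3 -m inch 'ROWS'. ROWS is JSON, one flat list of numbers, 7 for each row, row after row: the shift along the world's x, y, z in mm, then the turn, a rotation vector about the world's x, y, z in rad, then the opening in per cent of the stroke, from 0 (shut) to 100 (fully open). A call has 1 to 8 rows; each row is the pose to reach, as a shift and turn from the pose commanded when the call began; what a row does not reach only later rows make up. A row lasts 1/12 s, in which the tool goes at most 41.7 mm and 7.16 degrees, less where a joint would pass 70% of its speed; a pose out of reach is approached as far as the arm can. A call with a gripper value outside its range is refused whole. The fingers move at their own pace and stop on an object; the grip force is fixed at half the most. Time passes only in rows, so rows that repeat a pose let the fingers close. It gives the time, the measured TCP pose, the force, the opening and the grip force at its end, in the units of the state.
- bot.get_obs(): the state, without advancing time (a new reading comes with each control period).
- bot.camera(name): name is "scene" or "top"; returns the picture (480x640x3 uint8, blue, green, red); there is no depth.
- bot.camera_info(name): a dict with "intrinsics" (3x3 intrinsics, pixels), "distortion" ([k1, k2, p1, p2, k3] as OpenCV has them; the pictures are not rectified), "camera_from_world" (4x4, takes a point from world to camera coordinates). Camera axes: x right, y down, z forward; pixel columns grow to the right and rows downward; lengths in m; the calibration is good to about 2 mm. A picture is of the moment at which its call begins. camera_info takes no time and is no camera call.
- bot.job_done(): hands the job in; it is judged then, once.
Trained networks look in the newest picture that a camera, given by its name, has taken for a name from the list of things; names that differ only in an ending like _2 or _b are one class to them, and where a whole thing is asked for, a point or a joint stands for the part that bears it (a point fixed in the world has none). Each returns a list of dicts, best first, with "confidence" (0 to 1); they miss things now and then, are a little off and sometimes report something else, mostly with a low value. They report only what shows in the picture. A call takes as long as a camera call.
- bot.silhouettes(camera, target): "mask" (480x640 bool, what is visible of it) and "uv" ([column, row] in pixels, amid what is visible of it).
- bot.spot_point(camera, target): "uv" ([column, row] in pixels: a listed point, or the origin of a listed thing).
The state is a dict: "clock": time; "joint_pos": joint angles; "joint_vel": joint speeds; "tau": joint torques, N m; "eef_pos": TCP position; "tool_rot": TCP orientation; "ft_force": force on the tool from outside, world axes, zero at the start; "ft_torque": the same for the moment, N m; "grip_width": finger opening in m; "grasp_force": force on a finger pad.
Only numpy, scipy, OpenCV 4.12 (cv2) and the standard library are available. Lean on these libraries where they do the work, as an engineer would, in place of code of your own. Each camera call takes 0.05 s, during which the arm holds its last target. There are 200 camera calls.

## Working session

There is one attempt and no reset: what is moved stays moved. The work goes in short steps, Python scripts to look and compute and a shell command to move; the robot and the scene stay as the last step left them, time stands still between calls to the robot, and variables do not carry over. Pictures are saved under pics/ and viewed, at most 10 in all, crops included, and the job is handed in when it is done.

```bash
mkdir -p pics; ls
cat > h.py <<'E'
import numpy as np, cv2
from workcell import bot
def ray(cam,uv):
    i=bot.camera_info(cam);K=np.array(i["intrinsics"],float);D=np.array(i["distortion"],float);T=np.array(i["camera_from_world"],float)
    p=cv2.undistortPoints(np.array([[uv]],float),K,D)[0,0]
    R=T[:3,:3];return -R.T@T[:3,3], R.T@np.array([p[0],p[1],1])
def atz(cam,uv,z):
    o,d=ray(cam,uv);return o+d*(z-o[2])/d[2]
def proj(cam,P):
    i=bot.camera_info(cam);T=np.array(i["camera_from_world"],float)
    return cv2.projectPoints(np.array(P,float).reshape(-1,3),cv2.Rodrigues(T[:3,:3])[0],T[:3,3],np.array(i["intrinsics"],float),np.array(i["distortion"],float))[0][:,0]
def tri(uvs):
    A=np.zeros((3,3));b=np.zeros(3)
    for c,uv in uvs:
        o,d=ray(c,uv);d=d/np.linalg.norm(d);M=np.eye(3)-np.outer(d,d);A+=M;b+=M@o
    return np.linalg.solve(A,b)
E
python3 - <<'E'
from h import *
np.set_printoptions(precision=4,suppress=True)
for c in("scene","top"): cv2.imwrite(f"pics/{c}0.png",bot.camera(c)); print(c,ray(c,[320,240]))
Z={"dust_box":0,"hatch":.062,"cover":.062,"cover_hole":.092,"cover_grip":.134,"peg_stand":0,"peg_end":.178,"peg_mid":.1756,"steel_bowl":0,"water_cup":0,"dropper_jar":0}
for n in Z:
    r={c:bot.spot_point(c,n)[:2] for c in("scene","top")}
    for c in r:
        for k in r[c]: print(n,c,np.array(k["uv"]),round(k["confidence"],2),atz(c,k["uv"],Z[n]))
    if all(r.values()): print("   tri",tri([(c,r[c][0]["uv"]) for c in r]))
o=bot.get_obs();print(o["clock"],o["eef_pos"],o["tool_rot"],o["grip_width"])
E
```

```text
pics
scene (array([-0.4527, -0.9285,  0.9897]), array([ 0.6076,  0.573 , -0.5504]))
top (array([ 0.2231, -0.0247,  1.4012]), array([ 0.1774,  0.0157, -0.9842]))
dust_box scene [306.1 291.1] 0.83 [ 0.4385 -0.0439 -0.    ]
dust_box top [333.8 255.8] 0.8 [ 0.4264 -0.0464  0.    ]
   tri [ 0.4283 -0.0487  0.0076]
cover scene [323.2 283.1] 0.89 [ 0.4366 -0.1059  0.062 ]
cover top [353.6 246.7] 0.65 [ 0.446  -0.1041  0.062 ]
cover top [266.3 245.4] 0.61 [0.4449 0.1573 0.062 ]
   tri [ 0.4445 -0.1025  0.0566]
cover_hole scene [321.8 277.2] 0.69 [ 0.4225 -0.1135  0.092 ]
cover_hole top [358.8 249. ] 0.85 [ 0.4344 -0.1176  0.092 ]
cover_hole top [270.1 245.4] 0.49 [0.4401 0.142  0.092 ]
   tri [ 0.4303 -0.114   0.0895]
cover_grip scene [321.1 262.9] 0.6 [ 0.4217 -0.1102  0.134 ]
cover_grip top [355.  247.8] 0.95 [ 0.4309 -0.1038  0.134 ]
cover_grip top [356.4 245.5] 0.52 [ 0.4376 -0.1078  0.134 ]
   tri [ 0.431  -0.1034  0.1262]
peg_stand scene [230.6 231.7] 0.6 [0.4757 0.3184 0.    ]
peg_stand top [222.1 240. ] 0.61 [0.4696 0.3066 0.    ]
   tri [0.467  0.3049 0.0103]
peg_end scene [256.6 191.8] 0.95 [0.4884 0.2049 0.178 ]
peg_end top [249.6 227. ] 0.73 [0.4763 0.1902 0.178 ]
   tri [0.4739 0.1879 0.1903]
peg_mid scene [246.9 189.3] 0.97 [0.4808 0.2374 0.1756]
peg_mid scene [324.4 280.9] 0.28 [ 0.3354 -0.2029  0.1756]
peg_mid top [239.2 230.4] 0.86 [0.4666 0.219  0.1756]
   tri [0.4637 0.2161 0.1905]
steel_bowl scene [420.7 352.4] 0.94 [ 0.4713 -0.3904  0.    ]
steel_bowl top [449.5 244.5] 0.58 [ 0.4687 -0.4092  0.    ]
   tri [ 0.4621 -0.4012  0.0152]
water_cup scene [256.9 255.2] 0.71 [ 0.4524  0.1701 -0.    ]
water_cup top [266.7 245.5] 0.98 [0.4549 0.1644 0.    ]
   tri [0.4523 0.1657 0.0026]
dropper_jar scene [285.7 242.5] 0.49 [0.5566 0.1618 0.    ]
dropper_jar top [267.8 217.1] 0.52 [0.5463 0.165  0.    ]
   tri [0.5497 0.1615 0.0026]
1.2 [0.1386 0.4804 0.2533] [ 0.1399  0.9902 -0.      0.    ] 0.08508907841959912
```

Run:
```python
import cv2
t=cv2.imread("pics/top0.png");s=cv2.imread("pics/scene0.png")
cv2.imwrite("pics/t1.png",cv2.resize(t[170:320,180:480],(800,400),interpolation=cv2.INTER_CUBIC))
cv2.imwrite("pics/s1.png",cv2.resize(s[150:400,180:480],(720,600),interpolation=cv2.INTER_CUBIC))
```

```text
(no output)
```

View pics/t1.png

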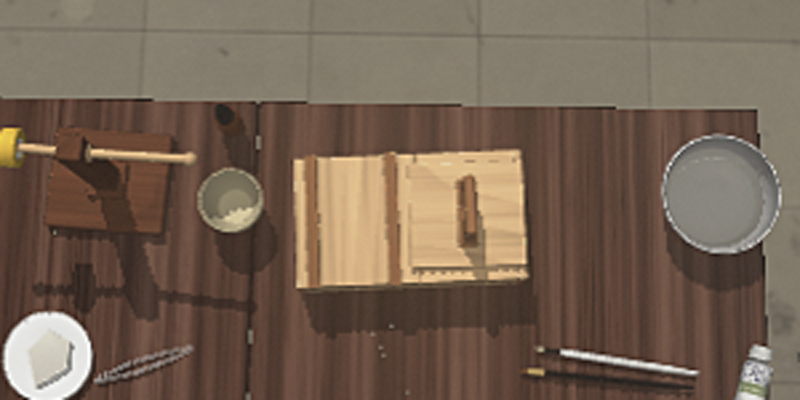

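View pics/s1.png

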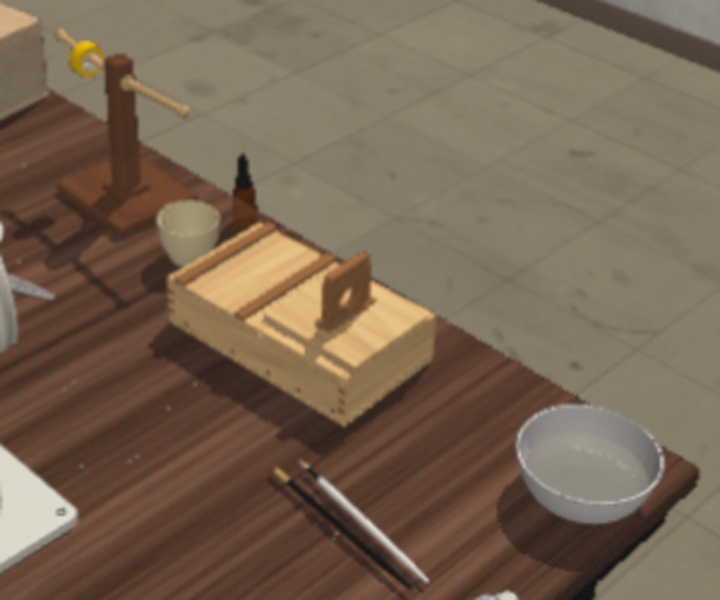

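The top view shows the box with its hatch end at right (-y), the grip at about (355,248), and the free peg pointing right, ending near (250,228) in full-image pixels. The scene view agrees, and the cup and bottle stand below the peg end. Next I refine the poses by fitting silhouettes.

```bash
cat > fit.py <<'E'
from h import *
from scipy.optimize import minimize
S=4
def box(x0,x1,y0,y1,z0,z1): return np.array([[a,b,c] for a in(x0,x1) for b in(y0,y1) for c in(z0,z1)],float)/1e3
BOX=[box(-73,73,-128,128,0,62)]
COV=[box(-59,59,-64,64,0,8),box(-32,32,-6,6,8,72)]
peg=lambda s:np.array([[a,s*b,c+z] for a in(-5,5) for z in(-5,5) for b,c in((14,170),(124,178))])/1e3
STD=[box(-60,60,-70,70,0,16),box(-14,14,-14,14,16,196),peg(-1),peg(1)]
def place(parts,p,z=0):
    c,s=np.cos(p[2]),np.sin(p[2]);R=np.array([[c,-s,0],[s,c,0],[0,0,1]])
    return [q@R.T+[p[0],p[1],z] for q in parts]
def draw(cam,parts):
    m=np.zeros((480*S,640*S),np.uint8)
    for q in parts:
        u=((proj(cam,q)+.5)*S-.5);h=cv2.convexHull(np.float32(u));cv2.fillConvexPoly(m,np.int32(np.round(h*16)),1,shift=4)
    return m
def iou(a,b): return (a&b).sum()/((a|b).sum())
def masks(n):
    r={}
    for c in("scene","top"):
        d=bot.silhouettes(c,n)
        if d: r[c]=cv2.resize(d[0]["mask"].astype(np.uint8),None,fx=S,fy=S,interpolation=cv2.INTER_NEAREST);print(n,c,round(d[0]["confidence"],2),np.round(d[0]["uv"]),d[0]["mask"].sum())
    return r
def fit(f,x0,st):
    r=minimize(f,x0,method="Nelder-Mead",options=dict(initial_simplex=np.vstack([x0]+[np.array(x0)+np.eye(len(x0))[i]*st[i] for i in range(len(x0))]),xatol=2e-4,fatol=1e-4,maxfev=150));return r.x,-r.fun
E
python3 - <<'E'
from fit import *
np.set_printoptions(precision=4,suppress=True)
for c in("scene","top"): bot.camera(c)
B=masks("dust_box");C=masks("cover");T=masks("peg_stand")
for cams in(("scene","top"),("top",),("scene",)):
    st=(.008,.008,.03)
    b=fit(lambda p:-np.mean([iou(draw(c,place(BOX,p)+place(COV,(p[0]+.065*np.sin(p[2]),p[1]-.065*np.cos(p[2]),p[2]),.062)),B[c]|C[c]) for c in cams]),[.428,-.047,.02],st)
    v=fit(lambda p:-np.mean([iou(draw(c,place(COV,p,.062)),C[c]) for c in cams]),[.436,-.108,.02],st)
    t=fit(lambda p:-np.mean([iou(draw(c,place(STD,p)),T[c]) for c in cams]),[.468,.306,.02],st)
    print(cams,"box",*b,"cover",*v,"stand",*t)
    a=t[0];print(" peg_end",a[0]+.124*np.sin(a[2]),a[1]-.124*np.cos(a[2]))
E
```

```text
dust_box scene 0.8 [295. 288.] 3799
dust_box top 0.85 [315. 259.] 2552
cover scene 0.9 [328. 283.] 1615
cover top 0.59 [355. 250.] 1704
peg_stand scene 0.59 [227. 221.] 1928
peg_stand top 0.67 [218. 239.] 1995
('scene', 'top') box [ 0.4313 -0.0423  0.0537] 0.9521271010392102 cover [ 0.4361 -0.1062  0.0399] 0.9381877205306373 stand [ 0.4774  0.3095 -0.0538] 0.8530683848458287
 peg_end 0.4707506958884433 0.18571104334355096
('top',) box [ 0.4307 -0.0423  0.0588] 0.9650655021834061 cover [ 0.4354 -0.1062  0.0428] 0.9717011584950325 stand [ 0.4762  0.309  -0.0591] 0.9063924872422019
 peg_end 0.46891263822508333 0.1852064040755016
('scene',) box [ 0.4338 -0.0418  0.0559] 0.9470599920540326 cover [ 0.4372 -0.1069  0.0341] 0.9114688128772636 stand [ 0.4807  0.3136 -0.0463] 0.8258833546189868
 peg_end 0.4749981813112795 0.18973987455156882
```

```bash
python3 -m inch '[297,-587,0,0,0,0.32,100,297,-587,0,0,0,0.32,100,297,-587,0,0,0,0.32,100,297,-587,0,0,0,0.32,100,297,-587,0,0,0,0.32,100,297,-587,0,0,0,0.32,100,297,-587,0,0,0,0.32,100,297,-587,0,0,0,0.32,100]'
python3 - <<'E'
from h import *
from scipy.spatial.transform import Rotation as R
o=bot.get_obs();print(np.round(o["eef_pos"],4),np.round(R.from_quat(o["tool_rot"]).as_matrix(),3).tolist())
E
```

```text
clock: 2.27
eef_pos: [0.2883, 0.1836, 0.2536]
tool_rot: [-0.02, 1.0, 0.0, 0.001]
ft_force: [0.5, -0.9, -0.6]
grip_width: 0.0854
grasp_force: 0.0
[0.2883 0.1836 0.2536] [[-0.999, -0.04, 0.001], [-0.04, 0.999, 0.001], [-0.001, 0.001, -1.0]]
```

```bash
python3 -m inch '[147,-290,0,0,0,0,100,147,-290,0,0,0,0,100,147,-290,0,0,0,0,100,147,-290,0,0,0,0,100,147,-290,0,0,0,0,100,147,-290,0,0,0,0,100,147,-290,0,0,0,0,100,147,-290,0,0,0,0,100]'; python3 -m inch '[147,0,0,0,0,0,100]' | head -0
python3 - <<'E'
from h import *
cv2.imwrite("pics/t2.png",cv2.resize(bot.camera("top")[190:310,260:420],(800,600),interpolation=cv2.INTER_CUBIC));print(bot.get_obs()["eef_pos"])
E
```

```text
clock: 2.93
eef_pos: [0.4359, -0.1077, 0.2535]
tool_rot: [-0.019, 1.0, -0.0, 0.001]
ft_force: [1.0, 0.9, 0.1]
grip_width: 0.0853
grasp_force: 0.0
[ 0.48416232 -0.10842485  0.2508889 ]Exception ignored on flushing sys.stdout:
BrokenPipeError: [Errno 32] Broken pipe
```

The extra row I put in that call shifted the tool 42 mm in x, so I'm moving it back.

```bash
python3 -m inch '[-42,1,0,0,0,0,100,-42,1,0,0,0,0,100,-42,1,0,0,0,0,100,-42,1,0,0,0,0,100]'
python3 - <<'E'
from h import *
P=bot.get_obs();print(P["eef_pos"])
E
```

```text
clock: 3.4
eef_pos: [0.435, -0.1036, 0.2537]
tool_rot: [-0.02, 1.0, -0.0, 0.001]
ft_force: [-0.0, -0.3, 0.9]
grip_width: 0.0851
grasp_force: 0.0
[ 0.43500971 -0.10361646  0.25365765]
```

Run:
```python
from h import *
s=bot.camera("scene");u=proj("scene",[[.4357,-.1062,.134],[.4357,-.1062,.231]]);print(u)
cv2.imwrite("pics/s2.png",cv2.resize(s[190:340,240:440],(800,600),interpolation=cv2.INTER_CUBIC))
```

```text
[[323.94629802 259.91663523]
 [325.238827   226.32959163]]
```

View pics/s2.png

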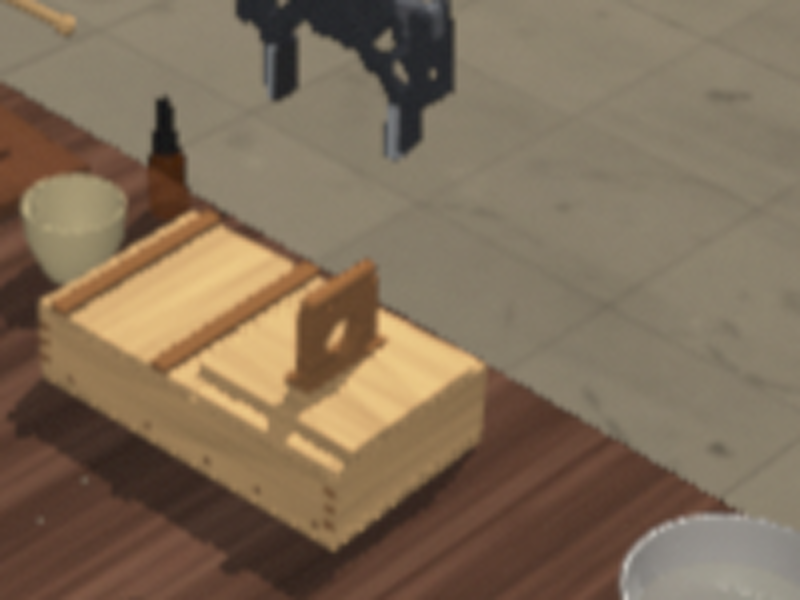

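The scene crop shows the open fingers above the grip. The grip's top edge middle is at about (324,260), which matches the predicted (323.9,259.9). I'll descend and close.

```bash
python3 -m inch '[1,-3,-30,0,0,0,100,1,-3,-60,0,0,0,100,1,-3,-90,0,0,0,100,1,-3,-110,0,0,0,100,1,-3,-119,0,0,0,100,1,-3,-119,0,0,0,100,1,-3,-119,0,0,0,60,1,-3,-119,0,0,0,30]'; python3 -m inch '[0,0,0,0,0,0,0,0,0,0,0,0,0,0,0,0,0,0,0,0,0,0,0,0,0,0,0,0,0,0,0,0,0,0,0]'
```

```text
clock: 4.12
eef_pos: [0.4374, -0.107, 0.1361]
tool_rot: [-0.02, 1.0, -0.0, 0.002]
ft_force: [0.5, 0.2, 0.4]
grip_width: 0.0638
grasp_force: 0.0
clock: 4.53
eef_pos: [0.4362, -0.1068, 0.1351]
tool_rot: [-0.02, 1.0, -0.0, 0.001]
ft_force: [-1.0, -0.0, 3.3]
grip_width: 0.0105
grasp_force: 61.0
```

```bash
python3 -m inch '[0,0,15,0,0,0,0,0,0,40,0,0,0,0,0,0,70,0,0,0,0,0,0,90,0,0,0,0,0,10,90,0,0,-0.02,0,5,30,90,0,0,-0.05,0,10,60,90,0,0,-0.08,0,15,90,90,0,0,-0.095,0]'; python3 -m inch '[3,30,0,0,0,0,0,6,60,0,0,0,0,0,10,90,0,0,0,0,0,14,110,0,0,0,0,0,15,122,0,0,0,0,0,15,122,0,0,0,0,0,15,122,0,0,0,0,0]'
python3 - <<'E'
from h import *
from scipy.spatial.transform import Rotation as R
np.set_printoptions(precision=4,suppress=True)
o=bot.get_obs();print(np.round(o["eef_pos"],4),np.round(R.from_quat(o["tool_rot"]).as_matrix(),3).tolist())
t=bot.camera("top");s=bot.camera("scene")
cv2.imwrite("pics/t3.png",cv2.resize(t[190:290,190:350],(800,500),interpolation=cv2.INTER_CUBIC))
cv2.imwrite("pics/s3.png",cv2.resize(s[150:270,200:360],(800,600),interpolation=cv2.INTER_CUBIC))
for n in("cover_hole","peg_end","peg_mid"):
    r=[(c,k["uv"]) for c in("scene","top") for k in bot.spot_point(c,n)[:1]];print(n,r,tri(r) if len(r)>1 else 0)
e=o["eef_pos"];print([ (c,proj(c,[[e[0],e[1],e[2]-.043],[.4705,.1857,.178]])) for c in("scene","top")])
E
```

```text
clock: 5.2
eef_pos: [0.4504, -0.0163, 0.2242]
tool_rot: [0.03, 1.0, -0.0, -0.0]
ft_force: [0.9, 0.2, -0.9]
grip_width: 0.0108
grasp_force: 60.1
clock: 5.78
eef_pos: [0.4652, 0.1052, 0.2239]
tool_rot: [0.027, 1.0, -0.001, -0.001]
ft_force: [0.7, 0.2, -1.5]
grip_width: 0.0108
grasp_force: 60.1
[0.4652 0.1052 0.2239] [[-0.999, 0.055, -0.001], [0.055, 0.999, -0.001], [0.001, -0.001, -1.0]]
cover_hole [('scene', [271.0, 207.4]), ('top', [281.1, 231.3])] [0.4602 0.1053 0.1831]
peg_end [('scene', [256.5, 193.1]), ('top', [284.2, 232.8])] [0.4307 0.1008 0.2416]
peg_mid [('scene', [246.4, 191.8]), ('top', [238.4, 230.1])] [0.4661 0.2208 0.18  ]
[('scene', array([[274.638 , 207.1993],
       [256.2279, 196.4853]])), ('top', array([[279.9613, 231.2885],
       [251.093 , 229.0785]]))]
```

View pics/t3.png

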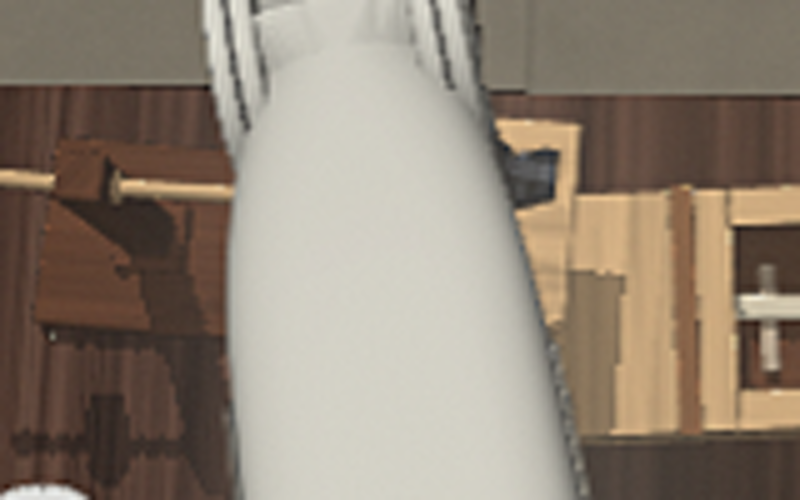

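View pics/s3.png

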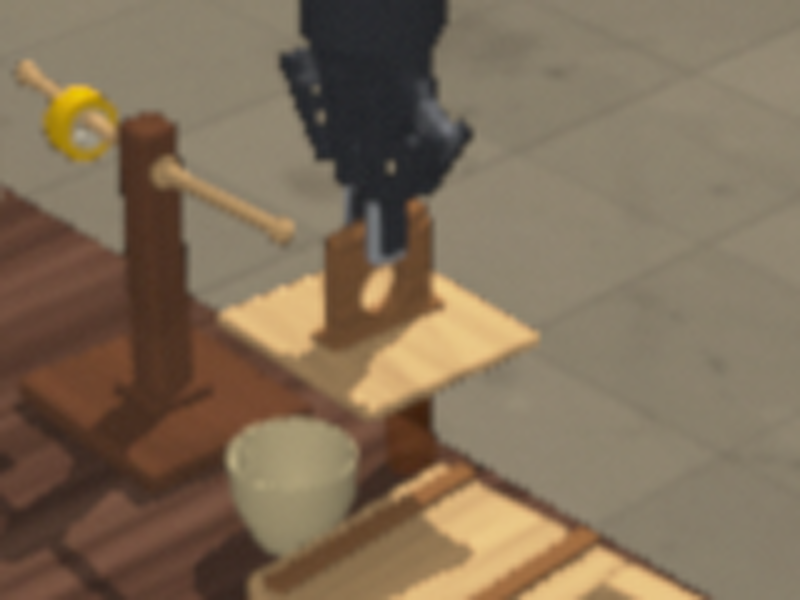

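The scene crop shows the ball at (257,196) and the hole at (275,208). Both are within 1 px of the model with nearly the same bias, so their relative position is good. The top view is covered by the arm. I'll insert in steps.

```bash
python3 -m inch '[2,15,-2,0,0,0,0,3,30,-2,0,0,0,0,4,45,-2,0,0,0,0,5,60,-2,0,0,0,0,6,72,-2,0,0,0,0,6,84,-2,0,0,0,0,7,94,-3,0,0,0,0,7,94,-3,0,0,0,0]'
python3 - <<'E'
from h import *
s=bot.camera("scene");e=bot.get_obs()["eef_pos"];print(e)
cv2.imwrite("pics/s4.png",cv2.resize(s[160:240,210:310],(800,640),interpolation=cv2.INTER_CUBIC)[:600])
E
```

```text
clock: 6.85
eef_pos: [0.4728, 0.2009, 0.2211]
tool_rot: [0.027, 1.0, 0.0, 0.0]
ft_force: [-0.1, -0.2, -1.3]
grip_width: 0.0105
grasp_force: 60.1
[0.47257508 0.19993461 0.22108272]
```

View pics/s4.png

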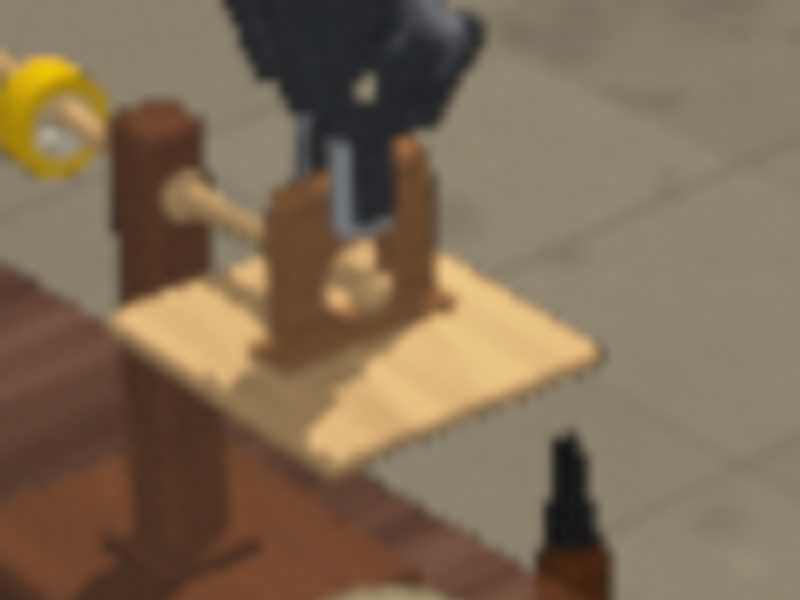

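The ball has come through the hole (near (257,196)) without any contact force. I'll go on to mid-peg and lower.

```bash
python3 -m inch '[0,11,-1,0,0,0,0,1,22,-2,0,0,0,0,1,22,-4,0,0,0,0,1,22,-6,0,0,0,0,1,22,-8,0,0,0,0,1,22,-9,0,0,0,0,1,22,-9,0,0,0,0]'
```

```text
clock: 7.48
eef_pos: [0.4733, 0.2208, 0.2119]
tool_rot: [0.028, 1.0, -0.0, -0.0]
ft_force: [-0.3, -0.5, -3.1]
grip_width: 0.0104
grasp_force: 60.1
```

```bash
python3 -m inch '[0,0,-1,0,0,0,0,0,0,-2,0,0,0,0,0,0,-2,0,0,0,0,0,0,-2,0,0,0,0]'
```

```text
clock: 7.82
eef_pos: [0.4736, 0.2212, 0.2103]
tool_rot: [0.028, 1.0, -0.0, -0.0]
ft_force: [-0.5, 0.0, -1.8]
grip_width: 0.0106
grasp_force: 60.1
```

```bash
python3 -m inch '[0,0,-1,0,0,0,0,0,0,-1,0,0,0,0,0,0,-1,0,0,0,12,0,0,-1,0,0,0,25,0,0,-1,0,0,0,40,0,0,-1,0,0,0,50,0,0,-1,0,0,0,50,0,0,-1,0,0,0,50]';  python3 -m inch '[0,0,10,0,0,0,50,0,0,30,0,0,0,50,0,0,50,0,0,0,50,0,0,70,0,0,0,50,0,0,70,0,0,0,50]'
python3 - <<'E'
from h import *
s=bot.camera("scene")
cv2.imwrite("pics/s5.png",cv2.resize(s[150:250,200:320],(720,600),interpolation=cv2.INTER_CUBIC))
E
```

```text
clock: 8.48
eef_pos: [0.4737, 0.2214, 0.2095]
tool_rot: [0.028, 1.0, 0.0, 0.0]
ft_force: [-0.4, -0.1, -0.4]
grip_width: 0.0423
grasp_force: 0.0
clock: 8.9
eef_pos: [0.4755, 0.2222, 0.2845]
tool_rot: [0.028, 1.0, 0.002, 0.004]
ft_force: [0.4, 0.3, -0.2]
grip_width: 0.043
grasp_force: 0.0
```

View pics/s5.png

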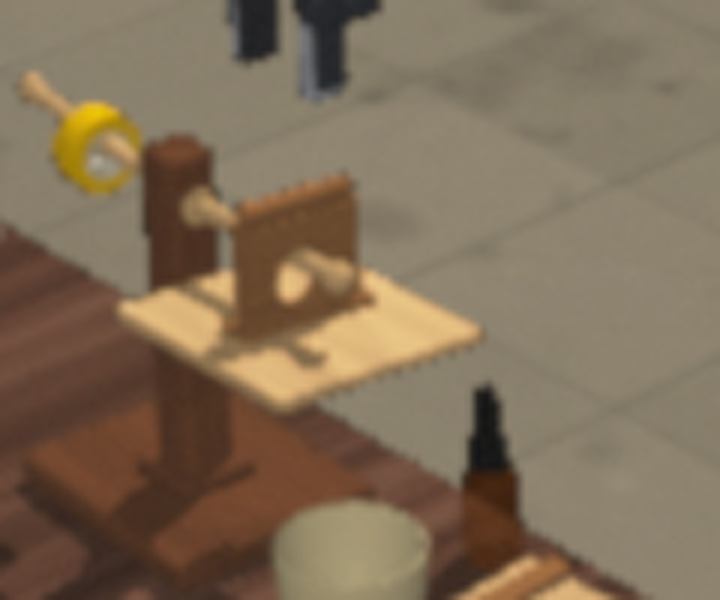

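The cover hangs on the peg, with the ball outside the hole at about (257,195). Next I measure the brush.

Run:
```python
from fit import *
np.set_printoptions(precision=4,suppress=True)
t=bot.camera("top");s=bot.camera("scene")
a=cv2.resize(t[205:285,310:400],(450,400),interpolation=cv2.INTER_CUBIC);b=cv2.resize(s[260:330,280:350],(350,350),interpolation=cv2.INTER_CUBIC)
im=np.zeros((400,800,3),np.uint8);im[:,:450]=a;im[:350,450:]=b;cv2.imwrite("pics/m6.png",im)
for n,z in(("handle_end",.0225),("flat_brush",.018),("hatch",.062)):
    for c in("scene","top"):
        for k in bot.spot_point(c,n)[:1]: print(n,c,k["uv"],round(k["confidence"],2),atz(c,k["uv"],z))
for c in("scene","top"):
    d=bot.silhouettes(c,"flat_brush")
    if d:
        yy,xx=np.nonzero(d[0]["mask"]);P=np.array([atz(c,[u,v],.027) for u,v in zip(xx,yy)])[:,:2]
        m=P.mean(0);w=np.linalg.svd(P-m,full_matrices=False)[2][0];q=(P-m)@w;print(c,d[0]["confidence"],len(P),"mean",m,"dir",w,"ends",m+w*q.min(),m+w*q.max())
B=masks("dust_box")
p=[.4309,-.0423,.056]
c_,s_=np.cos(p[2]),np.sin(p[2]);f=lambda x,y,z:[p[0]+c_*x-s_*y,p[1]+s_*x+c_*y,z]
for c in("scene","top"): print(c,proj(c,[f(-50,-120,62),f(50,-120,62),f(-50,-10,62),f(50,-10,62)]) if 0 else proj(c,[f(-.05,-.12,.062),f(.05,-.12,.062),f(-.05,-.01,.062),f(.05,-.01,.062)]))
o=bot.get_obs();print(o["clock"],o["joint_pos"],o["eef_pos"])
```

```text
handle_end scene [331.4, 299.1] 0.74 [ 0.4419 -0.1313  0.0225]
handle_end top [365.6, 251.1] 0.48 [ 0.4395 -0.1434  0.0225]
flat_brush scene [302.3, 286.9] 0.7 [ 0.4275 -0.0406  0.018 ]
flat_brush top [332.5, 249.5] 0.5 [ 0.4433 -0.0418  0.018 ]
hatch scene [325.3, 281.5] 0.76 [ 0.4452 -0.1049  0.062 ]
hatch top [355.5, 249.6] 0.96 [ 0.4373 -0.1099  0.062 ]
scene 0.62 1173 mean [0.6088 0.3885] dir [-0.591  -0.8067] ends [0.6941 0.505 ] [0.5456 0.3023]
top 0.58 125 mean [ 0.4378 -0.0941] dir [-0.0044 -1.    ] ends [ 0.438  -0.0555] [ 0.4376 -0.1351]
dust_box scene 0.64 [306. 282.] 5251
dust_box top 0.73 [330. 256.] 4103
scene [[326.6702 302.4868]
 [352.5979 284.0255]
 [293.3967 283.3445]
 [319.6404 266.3431]]
top [[373.9645 266.4745]
 [372.0533 233.3778]
 [336.8768 267.8563]
 [335.4787 234.7216]]
9.55 [ 0.4371  0.2773  0.1206  1.4146 -0.      0.4929] [0.4735 0.2213 0.2791]
```

View pics/m6.png

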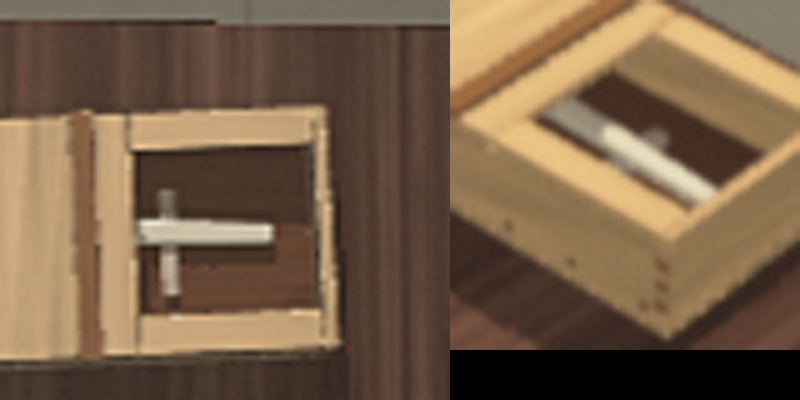

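The top view shows the handle lying in the open hatch, its centre line about parallel to world y, with the end near (364.5,251.6), i.e. about (0.438,-0.139). In the scene view the end is close to the near rim. I'll go above the grip point.

```bash
python3 -m inch '[-35,-329,0,0,0,-1.516,50,-35,-329,0,0,0,-1.516,50,-35,-329,0,0,0,-1.516,50,-35,-329,0,0,0,-1.516,50,-35,-329,0,0,0,-1.516,50,-35,-329,0,0,0,-1.516,50,-35,-329,0,0,0,-1.516,50,-35,-329,0,0,0,-1.516,50]'
python3 - <<'E'
from h import *
from scipy.spatial.transform import Rotation as R
o=bot.get_obs();print(np.round(o["eef_pos"],4),np.round(R.from_quat(o["tool_rot"]).as_euler("ZYX"),3))
for u in([364.4,251.6],[337.4,251.2],[350,251.4]): print(atz("top",u,.027))
E
```

```text
clock: 10.22
eef_pos: [0.438, -0.1098, 0.2796]
tool_rot: [0.506, 0.862, 0.0, 0.0]
ft_force: [1.8, 0.5, -0.1]
grip_width: 0.0427
grasp_force: 0.0
[ 0.438  -0.1098  0.2796] [2.079e+00 1.000e-03 3.141e+00]
[ 0.43720567 -0.13935268  0.027     ]
[ 0.4369009  -0.05675474  0.027     ]
[ 0.43700625 -0.09529931  0.027     ]
```

```bash
python3 -m inch '[0,0,-30,0,0,-0.508,50,0,0,-70,0,0,-0.508,50,0,0,-110,0,0,-0.508,50,0,1,-140,0,0,-0.508,50,0,1,-160,0,0,-0.508,50,0,1,-170,0,0,-0.508,50,0,1,-170,0,0,-0.508,50]'
python3 - <<'E'
from h import *
o=bot.get_obs();print(o["eef_pos"],o["tool_rot"])
s=bot.camera("scene");cv2.imwrite("pics/s7.png",cv2.resize(s[230:320,270:370],(660,594),interpolation=cv2.INTER_CUBIC))
E
```

```text
clock: 10.8
eef_pos: [0.4364, -0.1062, 0.1067]
tool_rot: [0.705, 0.71, -0.002, -0.002]
ft_force: [-0.6, -0.8, 0.2]
grip_width: 0.0427
grasp_force: 0.0
[ 0.43640952 -0.1062307   0.10671462] [ 0.70466659  0.70953264 -0.0015047  -0.00248332]
```

View pics/s7.png

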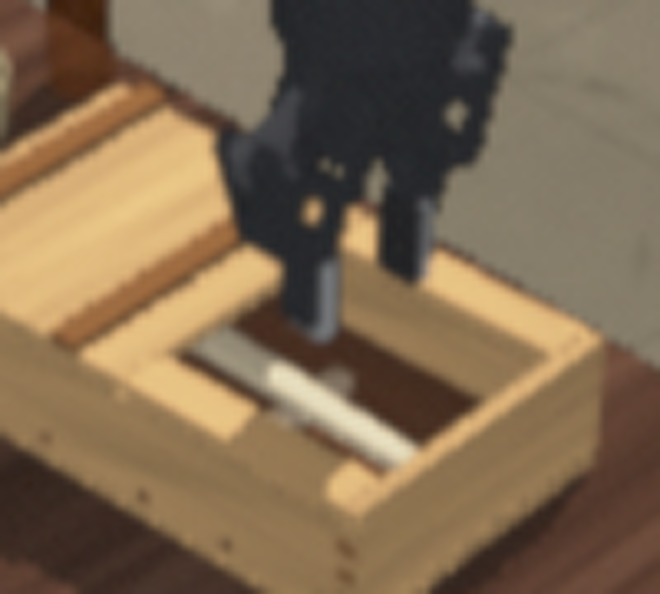

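The fingers are over the handle on either side and well inside the hatch opening. I'll descend and close.

```bash
python3 -m inch '[1,-2,-25,0,0,0,50,1,-2,-45,0,0,0,50,1,-2,-60,0,0,0,50,1,-2,-68,0,0,0,50,1,-2,-72,0,0,0,50,1,-2,-72,0,0,0,50]'; python3 -m inch '[0,0,0,0,0,0,35,0,0,0,0,0,0,25,0,0,0,0,0,0,10,0,0,0,0,0,0,0,0,0,0,0,0,0,0,0,0,0,0,0,0,0]'
```

```text
clock: 11.35
eef_pos: [0.4401, -0.1087, 0.0382]
tool_rot: [0.705, 0.71, 0.0, 0.0]
ft_force: [-1.2, -0.0, 1.6]
grip_width: 0.0428
grasp_force: 0.7
clock: 11.85
eef_pos: [0.4406, -0.109, 0.0381]
tool_rot: [0.705, 0.71, 0.001, 0.001]
ft_force: [0.5, -0.7, 4.5]
grip_width: 0.011
grasp_force: 59.8
```

```bash
python3 -m inch '[0,1,6,-0.04,0,0,0,0,3,11,-0.08,0,0,0,0,4,16,-0.12,0,0,0,0,5,21,-0.17,0,0,0,0,5,21,-0.17,0,0,0,0,5,21,-0.17,0,0,0]'
python3 - <<'E'
from h import *
s=bot.camera("scene");cv2.imwrite("pics/s8.png",cv2.resize(s[230:320,270:370],(660,594),interpolation=cv2.INTER_CUBIC))
E
```

```text
clock: 12.35
eef_pos: [0.4395, -0.103, 0.0581]
tool_rot: [0.702, 0.708, -0.06, 0.059]
ft_force: [-0.4, 0.0, -0.6]
grip_width: 0.0112
grasp_force: 59.2
```

View pics/s8.png

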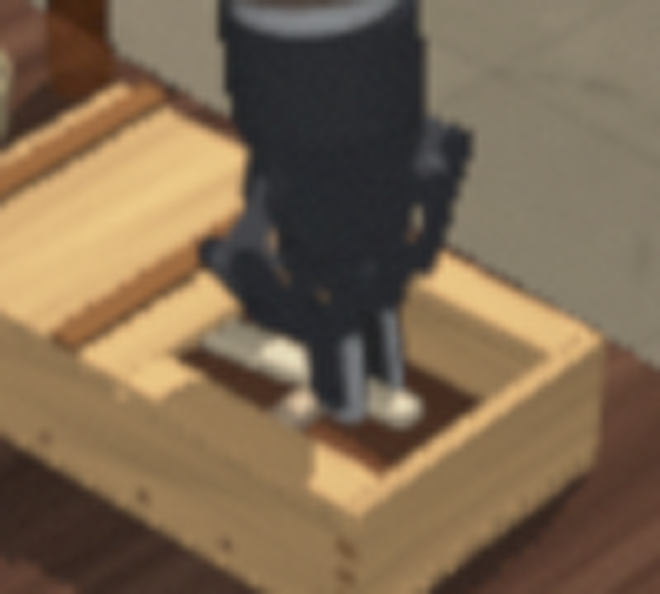

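The handle is gripped and its end is tilted up inside the hatch, with negligible force. I'll tilt on to about 20° and then pull along the brush axis.

```bash
python3 -m inch '[0,2,4,-0.04,0,0,0,0,4,8,-0.08,0,0,0,0,6,13,-0.13,0,0,0,0,8,18,-0.18,0,0,0,0,8,18,-0.18,0,0,0,0,8,18,-0.18,0,0,0]' && python3 -m inch '[0,-8,3,0,0,0,0,0,-20,7,0,0,0,0,0,-35,12,0,0,0,0,0,-50,17,0,0,0,0,0,-50,17,0,0,0,0]'
```

```text
clock: 12.9
eef_pos: [0.4397, -0.0954, 0.076]
tool_rot: [0.694, 0.699, -0.123, 0.122]
ft_force: [-0.0, 1.0, -0.1]
grip_width: 0.0116
grasp_force: 59.4
clock: 13.32
eef_pos: [0.4397, -0.1489, 0.0943]
tool_rot: [0.695, 0.697, -0.124, 0.123]
ft_force: [-0.0, -0.3, 0.4]
grip_width: 0.0117
grasp_force: 59.2
```

```bash
python3 -m inch '[0,-18,6,0,0,0,0,0,-36,12,0,0,0,0,0,-56,19,0,0,0,0,0,-76,26,0,0,0,0,0,-96,34,0,0,0,0,0,-116,41,0,0,0,0,0,-136,48,0,0,0,0,0,-136,48,0,0,0,0]' && python3 -m inch '[0,0,25,0,0,0,0,0,0,55,0,0,0,0,0,0,85,0,0,0,0,0,0,110,0,0,0,0,0,0,110,0,0,0,0,0,0,110,0,0,0,0,0,0,110,0,0,0,0]'
python3 - <<'E'
from h import *
s=bot.camera("scene");t=bot.camera("top")
for n in("handle_end","bristle_tip","cover_hole","flat_brush"):
    r=[(c,k["uv"]) for c in("scene","top") for k in bot.spot_point(c,n)[:1]];print(n,r,np.round(tri(r),3) if len(r)>1 else 0)
for n in("steel_bowl","water_cup","dropper_jar"): print(n,[atz(c,k["uv"],0).round(3) for c in("scene","top") for k in bot.spot_point(c,n)[:1]])
E
```

```text
clock: 13.98
eef_pos: [0.4399, -0.2856, 0.1429]
tool_rot: [0.696, 0.697, -0.124, 0.124]
ft_force: [0.7, -0.3, 0.2]
grip_width: 0.0112
grasp_force: 59.2
clock: 14.57
eef_pos: [0.4388, -0.2813, 0.2501]
tool_rot: [0.694, 0.699, -0.124, 0.122]
ft_force: [-0.6, 0.6, -0.9]
grip_width: 0.0114
grasp_force: 59.2
handle_end [('scene', [393.4, 258.3]), ('top', [439.2, 237.9])] [ 0.439 -0.312  0.244]
bristle_tip [('scene', [334.0, 248.8]), ('top', [368.9, 241.8])] [ 0.439 -0.137  0.181]
cover_hole [('scene', [245.3, 197.4]), ('top', [242.6, 231.0])] [0.462 0.214 0.167]
flat_brush [('scene', [360.1, 256.9])] 0
steel_bowl [array([ 0.47 , -0.389,  0.   ]), array([ 0.47, -0.4 ,  0.  ])]
water_cup [array([0.447, 0.158, 0.   ]), array([0.448, 0.158, 0.   ])]
dropper_jar [array([ 0.554,  0.159, -0.   ]), array([0.547, 0.163, 0.   ])]
```

```bash
python3 -m inch '[0,0,0,0,0,0,0,0,0,0,0,0,0,0,0,0,0,0,0,0,0,0,0,0,0,0,0,0,0,0,0,0,0,0,0]' && python3 -c "
from workcell import bot
print(bot.job_done())"
```

```text
clock: 15.78
eef_pos: [0.4396, -0.2817, 0.2513]
tool_rot: [0.694, 0.699, -0.124, 0.123]
ft_force: [-0.2, -0.8, -0.3]
grip_width: 0.011
grasp_force: 59.2
the job is handed in; nothing more can be done
None
```

I handed the job in at 15.8 s: the last measurements put the cover on the free peg (hole 167 mm high) and the gripped brush's ends at about 244 and 181 mm, with bowl, cup and bottle within about 10 mm of their first readings; no verdict came back.

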